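# Post a hearing-aid case through the sprung flap of the drop-off box

### The arm

A 6-joint arm with a two-finger parallel gripper is mounted at the origin on the work surface. World frame = base frame: x ahead of the robot, y to its left, z up, the work surface at z = 0. Lengths are in m, angles in rad, forces in N, time in s.
With the tool pointing down it reaches from about 0.3 to 0.775 m from the base axis. Payload 14.6 kg.
Tool frame: the origin (TCP) lies midway between the tips of the shut fingers; the grasp point (between the pads) lies 19 mm behind it (ctrl.tcp_to_grasp is the distance from the TCP to the grasp point, in m); x points along the fingers, y is the direction in which the jaws open and shut, and the axes are right-handed (so a half turn about x gives the same grasp; the last joint's range is limited). The gripper opens to 94 mm and grips with 3 to 60 N. Pads are 16 mm wide; open, the fingers measure 119 mm over their backs; the gripper's body (75 mm by 177 mm) begins 78 mm behind the grasp point.
Start: joints at [-1.262, 0.3, 1.521, -0, 1.321, -0.067], TCP at [0.202, -0.512, 0.205] pointing down, gripper open.
Joint ranges: [-3.03, 3.03], [-0.79, 2.21], [0.23, 2.52], [-1.04, 4.18], [0, 3.07], [-2.55, 2.55]. Speed limits (rad/s): [2.22, 2.22, 2.57, 3.14, 3.14, 3.14].

### API

Orientations are given as [roll, pitch, yaw] about the fixed x, y, z axes, in that order (R = Rz(yaw) Ry(pitch) Rx(roll)).
In Python, from station import ctrl gives the robot as it stands.
- The arm moves only by the tool jog_arm, never from a script. Its argument "rows" is one flat list of numbers, 7 for each row, row after row: the shift along the world's x, y, z in m, then the turn, a rotation vector about the world's x, y, z in degrees, then the closure, from 0 (fully open) to 1 (shut). A call has 1 to 8 rows; each row shifts and turns the commanded pose from where the row before left it; what a row does not reach is not made up. A row lasts 1/12 s, in which the tool goes at most 41.7 mm and 7.16 degrees, less where a joint would pass 70% of its speed; a pose out of reach is approached as far as the arm can. A call with a gripper value outside its range is refused whole. The fingers move at their own pace and stop on an object; "squeeze" is the grip in N (left out, the last holds). Time passes only in rows, so rows that do not move let the fingers close. It gives the time, the measured TCP pose, the force and the opening at its end, in the units of the state.
- ctrl.get_obs(): the state, without advancing time (a new reading comes with each control period).
- ctrl.camera(name): name is "side" or "top"; returns (picture, depth): 420x560x3 uint8, red, green, blue; 420x560 float32, m along the optical axis (not along the pixel's ray), 0 where there is no reading.
- ctrl.camera_model(name): a dict with "K" (3x3 intrinsics, pixels), "dist" ([k1, k2, p1, p2, k3] as OpenCV has them; the pictures are not rectified), "extrinsics" (4x4, takes a point from camera to world coordinates). Camera axes: x right, y down, z forward; pixel columns grow to the right and rows downward; lengths in m; the calibration is good to about 2 mm. A picture is of the moment at which its call begins. camera_model takes no time and is no camera call.
- ctrl.hand_in(): hands the job in, once; it reports no verdict.
The state is a dict: "time_s": time; "qpos": joint angles; "joint_vel": joint speeds; "tau": joint torques, N m; "ee_pos": TCP position; "eef_rot": TCP orientation; "force": force on the tool from outside, world axes, zero at the start; "moment": the same for the moment, N m; "grip_width": finger opening in m.
Only numpy, scipy, OpenCV 4.12 (cv2) and the standard library are available. Lean on these libraries where they do the work, as an engineer would, in place of code of your own. Each camera call takes 0.05 s, during which the arm holds its last target.

### The job

Drop the hearing-aid case waiting on the ledge of the repair drop-off box into the box: push the sprung flap down with one finger and, while it is held open, push the case off the ledge and through the opening with the other finger, then let the flap close again. Only push the case gently along the ledge, never pinch or lift it, do not slide it onto the shut flap, and leave everything else on the desk where it is.

Things in the scene. Friction and masses are not known exactly. Their poses are not given: they have to be found in the camera images.
- dropbox: Beige box fixed to the desk, 180 (x) x 295 (y, -150 to +145) x 130 mm high, 5 mm walls, top and floor. Origin on the desk below slot_edge; z up. On its flat top: ledge from y = -150 to 0 where the case waits between two rails (6 high, 5 thick, inner faces x = -38 and +38, y = -140 to 0), then an opening 76 wide, y = 0 to +125, filled by the flap. Inside empty, 120 mm deep.
- flap (a joint): Aluminium flap 72 (box x) x 120 (y) x 3 mm, shut flush with the box top. Hinge along box x at y = +123, z = 130 mm; free edge next to the ledge. Pushed down it swings into the box: 0 rad = shut, stop 1.05. A spring shuts it: 0.11 N m at shut, 0.16 at the stop (1.5 N 80 mm from the hinge, 6 N at 25 mm). It bears the case without opening; the case slides off it if well open (over 0.6 rad).
- case: Grey hearing-aid case, rounded box 48 mm (its x) x 36 mm (its y) x 22 mm high with a black seam, smooth and slippery (friction about 0.35), 35 to 70 g, loose on the ledge between the rails, roughly square to the box (within 0.2 rad), 36 mm side along the box's y. Origin at the centre of its underside.
- slot_edge (a point): Middle of the edge between ledge and opening: on the box's top (z = 130 mm), at x = 0, y = 0 of the box. Axes as the box.
- flap_tip (a point): Middle of the flap's free edge, on its top face; moves down and away from the ledge as the flap opens.
- tipjar: Closed small glass jar, 28 mm across, 32 mm high, standing on the box top about 67 mm to the box's +x side of the middle line, beside the ledge or flap. Leave alone. Origin under its centre.
- calculator: Black desk calculator 100 x 140 x 18 mm on the desk to the left. Leave alone.
- responder: Black patient response button, domed, 60 mm across, 31 mm high, on the desk close to the box on the robot's side. Leave alone.
- meter: White sound level meter lying on the desk to the right, 150 x 58 x 26 mm with a 50 mm round nose along its +x. Leave alone.
- spray: White bottle with blue cap, 70 mm across, 170 mm high, on the far right of the desk. Leave alone.
- tray: Dark open tray 130 x 160 x 30 mm on the far left of the desk. Leave alone.
- otoscope: Otoscope lying on the desk behind the box (its +x side), about 130 mm long along its x, 27 mm thick. Leave alone.

How it is judged:
On the way, in this order (a step that is already met when the one before it is completed fails the run):
1. a finger holds the flap open while the case is still on the ledge (value of joint flap above 0.2 rad and contact force between the fingers and flap above 0.2 N and y of case in the frame of dropbox below 0.005 m and z of case in the frame of dropbox above 0.12 m), for 0.1 s.
2. the case has gone down through the opening while the flap is held open (value of joint flap above 0.2 rad and z of case in the frame of dropbox below 0.11 m and y of case in the frame of dropbox between -0.14 and 0.14 m).
At the end, for the whole second after the job is handed in: The case lies at rest inside the box (its origin less than 80 mm above the desk and within the box's walls), the flap is shut to within 0.06 rad, and the other things have moved less than 30 mm (z of case in the frame of dropbox below 0.08 m and x of case in the frame of dropbox between -0.085 and 0.085 m and y of case in the frame of dropbox between -0.145 and 0.14 m and linear speed of case below 0.05 m/s and value of joint flap below 0.06 rad and distance of each of tipjar, calculator, responder, meter, spray, tray, otoscope from where it was at the start of the episode below 0.03 m); the robot touches nothing.
It fails at once if the case is lifted more than 20 mm off the ledge (z of case in the frame of dropbox above 0.15 m).
It fails at once if the case is pushed onto the shut flap (more than 12 mm of its centre past the edge with the flap less than 0.15 rad open) (y of case in the frame of dropbox above 0.012 m and z of case in the frame of dropbox above 0.118 m and value of joint flap below 0.15 rad).
It fails at once if the case is pinched or pushed with more than 20 N (contact force between the fingers and case above 20 N).
It fails at once if a bystander is moved more than 30 mm (distance of any of tipjar, calculator, responder, meter, spray, tray, otoscope from where it was at the start of the episode above 0.03 m).
It also fails if it takes over 38 s, if anything falls off the work surface, if the arm or the gripper's body presses on something with over 40 N, if the wrist force passes 120 N, or if a joint passes its speed limit or range.

## Working session

There is one attempt and no reset: what is moved stays moved. The work goes in short steps, Python scripts to look and compute and a tool call to move; the robot and the scene stay as the last step left them, time stands still between calls to the robot, and variables do not carry over. Pictures are saved under pics/ and viewed, and the job is handed in when it is done.

Besides the shell and the picture viewer there is one more tool, called after "Emit:" as a command line: name --argument value ..., lists and objects as JSON in quotes. jog_arm: Moves the arm, as the interface text tells. Its arguments: {"type":"object","properties":{"rows":{"type":"array"},"squeeze":{"type":"number"}},"required":["rows"]}

```bash
mkdir -p pics; ls; python3 - <<'E'
from station import ctrl
import cv2,numpy as np
print(ctrl.get_obs())
for n in ("side","top"):
    p,d=ctrl.camera(n); cv2.imwrite(f"pics/{n}0.png",p[:,:,::-1]); np.savez(f"{n}0.npz",p=p,d=d)
    m=ctrl.camera_model(n); print(n,m)
E
```

```text
pics
{'time_s': 0.0, 'qpos': array([-1.26161324e+00,  3.00458633e-01,  1.52157463e+00,  7.58522361e-06,
        1.32071828e+00, -6.66201591e-02]), 'joint_vel': array([ 1.30054894e-03, -1.36984011e-03, -6.71037357e-07,  1.10412143e-03,
       -1.88186661e-03,  1.24601532e-03]), 'tau': array([-4.24727159e-04, -5.31798720e+01, -3.52741921e+01,  7.07237399e-02,
        2.42736196e-02, -1.09126056e-04]), 'ee_pos': array([ 0.20176889, -0.51136858,  0.20489591]), 'eef_rot': array([-1.64375619,  1.56963742,  1.87363783]), 'force': array([-0.10174615, -0.06996003,  0.28578947]), 'moment': array([-0.02867474,  0.05659971, -0.0028901 ]), 'grip_width': 0.09431258861804633}
side {'K': array([[408.09586453,   0.        , 270.96107225],
       [  0.        , 408.09586453, 214.20572996],
       [  0.        ,   0.        ,   1.        ]]), 'dist': array([0.03581955, 0.        , 0.        , 0.        , 0.        ]), 'extrinsics': array([[-0.90499858, -0.22021489,  0.36398211,  0.10332294],
       [-0.42535097,  0.48319604, -0.76524384,  0.85887619],
       [-0.00735662, -0.84736473, -0.53096035,  0.72373755],
       [ 0.        ,  0.        ,  0.        ,  1.        ]])}
top {'K': array([[517.09824789,   0.        , 278.87200932],
       [  0.        , 517.09824789, 211.23163805],
       [  0.        ,   0.        ,   1.        ]]), 'dist': array([-0.08374943,  0.        ,  0.        ,  0.        ,  0.        ]), 'extrinsics': array([[-0.13121769, -0.9679127 ,  0.21430568,  0.26893611],
       [-0.99134705,  0.12889874, -0.02482223,  0.003391  ],
       [-0.00359798, -0.21570842, -0.97645119,  1.35077262],
       [ 0.        ,  0.        ,  0.        ,  1.        ]])}
```

View pics/side0.png

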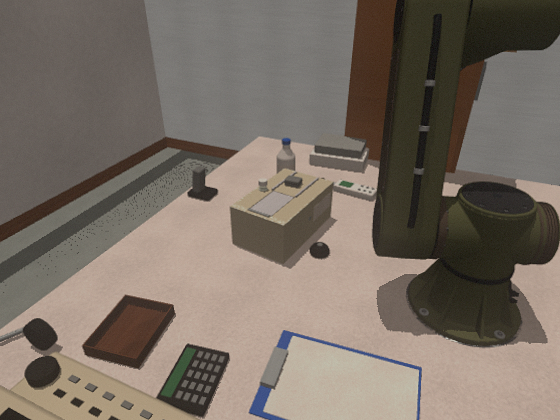

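View pics/top0.png

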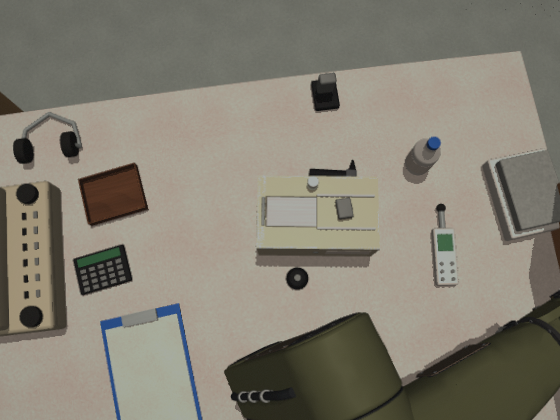

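The top view shows the box at columns 258–378, the flap at 265–317, the ledge edge near column 317, the case at about (344,208) and the jar at (313,183). I'll zoom in next.

```bash
cat > h.py <<'E'
import cv2,numpy as np
from station import ctrl
def ray(n,uv):
    m=ctrl.camera_model(n);T=m['extrinsics']
    u=cv2.undistortPoints(np.array(uv,float).reshape(-1,1,2),m['K'],m['dist']).reshape(-1,2)
    d=np.c_[u,np.ones(len(u))]@T[:3,:3].T
    return T[:3,3],d
def onz(n,uv,z):
    o,d=ray(n,uv); return o+d*((z-o[2])/d[:,2])[:,None]
def proj(n,P):
    m=ctrl.camera_model(n);E=np.linalg.inv(m['extrinsics'])
    return cv2.projectPoints(np.array(P,float).reshape(-1,1,3),cv2.Rodrigues(E[:3,:3])[0],E[:3,3],m['K'],m['dist'])[0].reshape(-1,2)
E
python3 - <<'E'
import cv2,numpy as np
for n,(x0,y0,w,h),s in (("top",(250,160,140,100),5.7),("side",(220,160,125,100),6)):
    p=np.load(n+"0.npz")['p'][:,:,::-1]
    c=p[y0:y0+h,x0:x0+w]; c=cv2.resize(c,None,fx=s,fy=s,interpolation=cv2.INTER_NEAREST)
    for k in range(0,w,10): cv2.putText(c,str(x0+k),(int(k*s),8),0,.3,(0,0,255)); cv2.line(c,(int(k*s),8),(int(k*s),14),(0,0,255))
    for k in range(0,h,10): cv2.putText(c,str(y0+k),(0,int(k*s)+4),0,.3,(0,0,255))
    cv2.imwrite(f"pics/{n}z.png",c)
E
```

```text
(no output)
```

View pics/topz.png

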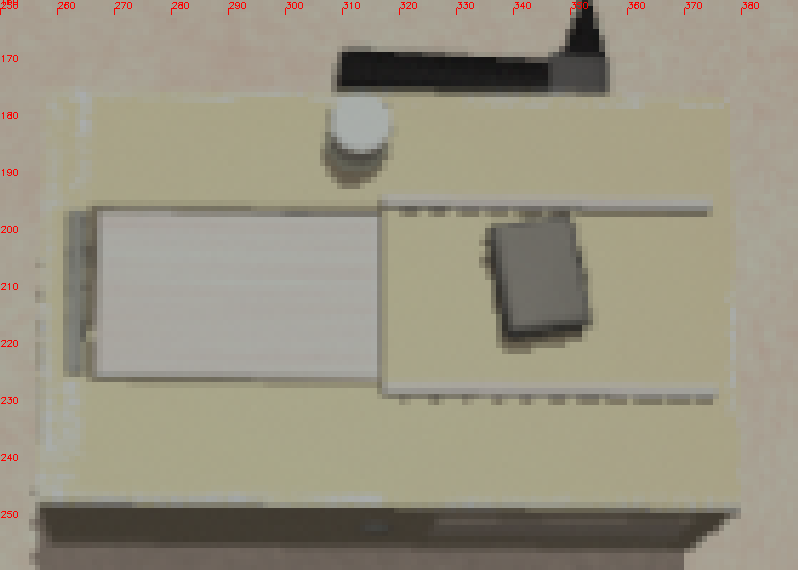

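View pics/sidez.png

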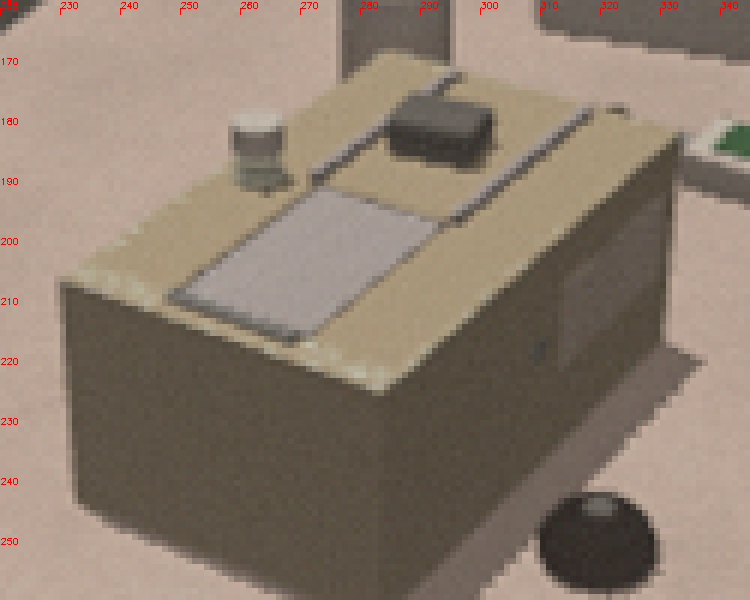

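```bash
python3 - <<'E'
from h import *
f=lambda L:np.array(L,float)/5.7+[250,160]-.5
c=onz('top',f([(40,503),(740,508),(730,97),(50,95)]),.13); print('box corners nearL nearR farR farL\n',c.round(4))
print(np.linalg.norm(np.diff(c[[0,1,2,3,0]],axis=0),axis=1))
e=onz('top',f([(380,207),(380,381)]),.13); print('edge',e.round(4), e.mean(0))
k=onz('top',f([(497,225),(573,215),(590,318),(508,330)]),.152); print('case',k.round(4),k.mean(0))
print(np.linalg.norm(np.diff(k[[0,1,2,3,0]],axis=0),axis=1))
j=onz('top',f([(362,125)]),.162);print('jar',j)
g=lambda L:np.array(L,float)/6+[220,160]-.5
s=onz('side',g([(62,280),(380,393),(680,135),(390,50)]),.13);print('side corners L near R far',s.round(4))
s=onz('side',g([(325,188),(443,227)]),.13);print('side edge',s.round(4))
s=onz('side',g([(393,108),(425,87),(493,103),(483,132)]),.152);print('side case',s.round(4),s.mean(0))
R=cv2.Rodrigues  # box yaw
v=c[0]-c[1]; print('yaw', np.arctan2(v[1],v[0])-np.pi/2, [np.arctan2(*(c[3]-c[2])[1::-1])-np.pi/2])
d=np.load('top0.npz')['d']; print('depth',d[240,300],d[212,290],d[205,345])
o,r=ray('top',[(300,240),(290,212),(345,205)]); print((o+r*np.array([d[240,300],d[212,290],d[205,345]])[:,None]).round(4))
E
```

```text
box corners nearL nearR farR farL
 [[ 0.4556  0.0368  0.13  ]
 [ 0.4146 -0.2533  0.13  ]
 [ 0.5915 -0.2799  0.13  ]
 [ 0.631   0.0109  0.13  ]]
[0.29300553 0.17890503 0.29349819 0.17730592]
edge [[ 0.563  -0.1227  0.13  ]
 [ 0.4882 -0.1116  0.13  ]] [ 0.52557627 -0.11713612  0.13      ]
case [[ 0.5435 -0.1679  0.152 ]
 [ 0.5436 -0.2002  0.152 ]
 [ 0.499  -0.2002  0.152 ]
 [ 0.4985 -0.1655  0.152 ]] [ 0.52116913 -0.18344709  0.152     ]
[0.03233981 0.04455603 0.03470667 0.04507622]
jar [[ 0.591273   -0.11711098  0.162     ]]
side corners L near R far [[ 0.6346  0.0127  0.13  ]
 [ 0.4592  0.0386  0.13  ]
 [ 0.415  -0.2485  0.13  ]
 [ 0.5933 -0.2799  0.13  ]]
side edge [[ 0.5594 -0.1203  0.13  ]
 [ 0.4903 -0.1083  0.13  ]]
side case [[ 0.5464 -0.1756  0.152 ]
 [ 0.5408 -0.2045  0.152 ]
 [ 0.5018 -0.202   0.152 ]
 [ 0.4946 -0.1699  0.152 ]] [ 0.52092298 -0.18801002  0.152     ]
yaw -0.14025029746826112 [np.float64(-0.1348144264431641)]
depth 1.2364203 1.2472782 1.2311891
[[ 0.4607 -0.0685  0.1284]
 [ 0.5309 -0.0539  0.1324]
 [ 0.5265 -0.1854  0.1512]]
```

```bash
cat >> h.py <<'E'
from scipy.spatial.transform import Rotation as Ro
S=np.array([.524,-.118,.13]); YAW=-.14
B=Ro.from_euler('z',YAW).as_matrix()
def st():
    o=ctrl.get_obs(); M=Ro.from_euler('xyz',o['eef_rot']).as_matrix()
    pb=B.T@(o['ee_pos']-S)
    print('t',round(o['time_s'],2),'tcp',o['ee_pos'].round(4),'box',(pb*1e3).round(1),'w',round(o['grip_width'],4),'F',o['force'].round(2),'q',o['qpos'].round(2))
    print('tool x,y in box:',(B.T@M)[:,0].round(3),(B.T@M)[:,1].round(3))
    return o,M,pb
def togo(tx,tilt,o,M):
    """tx: box-frame TCP target (m); tilt rad, +: +y finger down. -> world shift, rotvec deg"""
    s=1 if (B.T@M)[1,1]>0 else -1
    X=np.array([0,-np.sin(tilt),-np.cos(tilt)]);Y=s*np.array([0,np.cos(tilt),-np.sin(tilt)])
    D=B@np.c_[X,Y,np.cross(X,Y)]
    print('shift',(S+B@np.array(tx)-o['ee_pos']).round(4),'turn deg',np.degrees(Ro.from_matrix(D@M.T).as_rotvec()).round(2))
E
python3 - <<'E'
from h import *
o,M,p=st(); print(M.round(3))
togo((.006,-.050,.08),0,o,M)
togo((.006,-.050,.01),0,o,M)
E
```

```text
t 0.1 tcp [ 0.2018 -0.5114  0.2049] box [-264.2 -434.5   74.9] w 0.0938 F [0.97 0.76 0.3 ] q [-1.26  0.3   1.52  0.    1.32 -0.07]
tool x,y in box: [-0.     0.001 -1.   ] [ 0.493 -0.87  -0.001]
[[-0.     0.367 -0.93 ]
 [ 0.001 -0.93  -0.367]
 [-1.    -0.001 -0.   ]]
shift [0.3212 0.3431 0.0051] turn deg [ -0.06  -0.   -29.55]
shift [ 0.3212  0.3431 -0.0649] turn deg [ -0.06  -0.   -29.55]
```

Emit:
jog_arm --rows '[0.02,0.021,0,0,0,-2,0,0.02,0.021,0,0,0,-2,0,0.02,0.021,0,0,0,-2,0,0.02,0.021,0,0,0,-2,0,0.02,0.021,0,0,0,-2,0,0.02,0.021,0,0,0,-2,0,0.02,0.021,0,0,0,-2,0,0.02,0.021,0,0,0,-2,0]'

```text
time_s: 0.77
ee_pos: [0.3626, -0.3424, 0.2053]
eef_rot: [-0.926, 1.57, 2.31]
force: [-0.0, -0.2, -0.6]
grip_width: 0.0941
```

Emit:
jog_arm --rows '[0.02,0.021,0,0,0,-2,0,0.02,0.021,0,0,0,-2,0,0.02,0.021,0,0,0,-2,0,0.02,0.021,0,0,0,-2,0,0.02,0.021,0,0,0,-2,0,0.02,0.021,0,0,0,-2,0,0.02,0.021,0,0,0,-1.5,0,0.01,0.005,0,0,0,0,0]'

```text
time_s: 1.43
ee_pos: [0.5133, -0.189, 0.2051]
eef_rot: [-0.934, 1.57, 2.07]
force: [-1.0, 0.5, 0.6]
grip_width: 0.0937
```

```bash
python3 - <<'E'
from h import *
o,M,p=st()
togo((.006,-.053,.01),0,o,M)
for n in ("side","top"):
    im,d=ctrl.camera(n); cv2.imwrite(f"pics/{n}1.png",im[:,:,::-1])
E
```

```text
t 1.43 tcp [ 0.5133 -0.189   0.2051] box [ -0.7 -71.8  75.1] w 0.0937 F [-0.95  0.54  0.61] q [-0.42  0.29  1.53  0.    1.32  1.29]
tool x,y in box: [-0.     0.001 -1.   ] [ 0.002 -1.    -0.001]
shift [ 0.0092  0.0177 -0.0651] turn deg [-0.04 -0.02 -0.1 ]
```

View pics/side1.png

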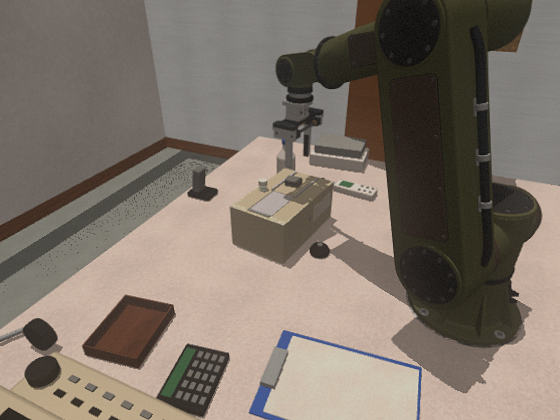

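View pics/top1.png

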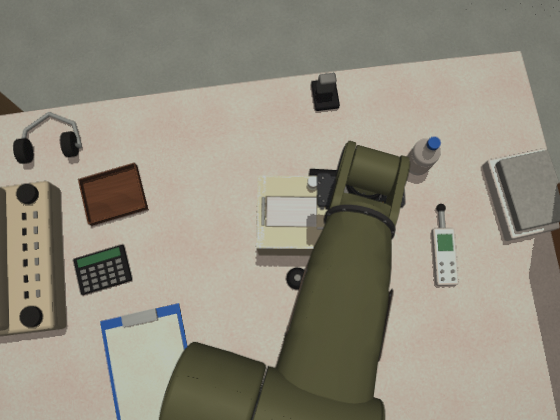

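The gripper hangs over the case with its jaw axis along the box's y. The side view still shows the case at about (293,182). Next I'll descend with the rear finger behind the case.

Emit:
jog_arm --rows '[0.009,0.0177,0,0,0,0,0,0,0,-0.02,0,0,0,0,0,0,-0.02,0,0,0,0,0,0,-0.013,0,0,0,0,0,0,0,0,0,0,0,0,0,0,0,0,0,0]'

```text
time_s: 2.03
ee_pos: [0.5202, -0.1748, 0.1524]
eef_rot: [-0.119, 1.57, 2.883]
force: [0.7, 0.2, 0.7]
grip_width: 0.0939
```

```bash
python3 - <<'E'
from h import *
o,M,p=st()
togo((.006,-.053,.01),0,o,M)
im,d=ctrl.camera("side"); c=im[130:230,230:345,::-1]; cv2.imwrite("pics/side2.png",cv2.resize(c,None,fx=6,fy=6,interpolation=2))
E
```

```text
t 2.03 tcp [ 0.5202 -0.1748  0.1524] box [  4.1 -56.8  22.4] w 0.0939 F [0.69 0.22 0.69] q [-0.39  0.35  1.59 -0.    1.21  1.32]
tool x,y in box: [-0.001  0.    -1.   ] [ 0. -1. -0.]
shift [ 0.0024  0.0035 -0.0124] turn deg [-0.02 -0.06 -0.02]
```

View pics/side2.png

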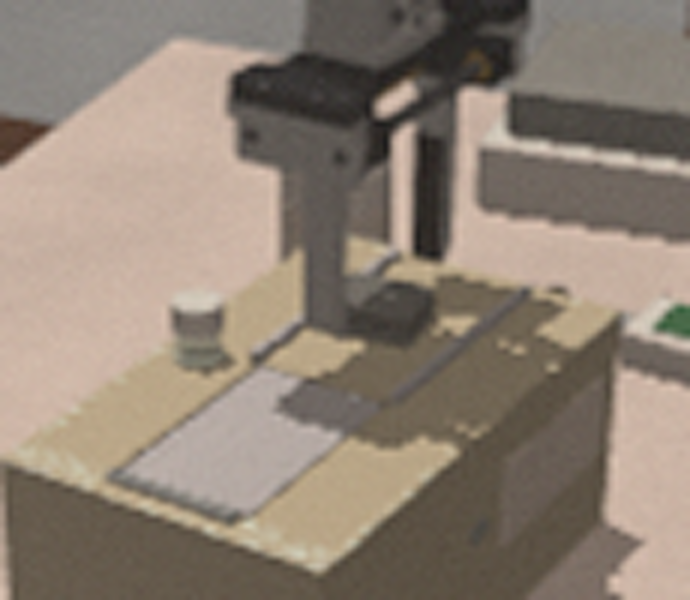

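```bash
python3 - <<'E'
from h import *
for q in [(4,-10,22),(4,2,22),(4,-104,22),(4,-116,22)]:
    print(q,(proj('side',S+B@(np.array(q)/1e3))-[230,130])*6)
E
```

```text
(4, -10, 22) [[328.81179766 332.00195183]]
(4, 2, 22) [[316.03833807 341.71006123]]
(4, -104, 22) [[423.05229472 260.3666712 ]]
(4, -116, 22) [[434.38933226 251.74778184]]
```

Emit:
jog_arm --rows '[0.0024,0.0035,-0.006,0,0,0,0,0,0,-0.007,0,0,0,0,0,0,0,0,0,0,0,0.0007,0.005,0,0,0,0,0,0.0007,0.005,0,0,0,0,0,0.0007,0.005,0,0,0,0,0,0.0007,0.005,0,0,0,0,0]'

```text
time_s: 2.67
ee_pos: [0.5262, -0.1498, 0.1397]
eef_rot: [2.816, 1.57, -0.464]
force: [-0.8, -0.5, 0.8]
grip_width: 0.0936
```

Emit:
jog_arm --rows '[0.0007,0.005,0,0,0,0,0,0.0007,0.005,0,0,0,0,0,0.0007,0.005,0,0,0,0,0,0,0,0,0,0,0,0]'

```text
time_s: 3.0
ee_pos: [0.5283, -0.1345, 0.1395]
eef_rot: [-1.884, 1.571, 1.119]
force: [0.6, -1.0, 0.2]
grip_width: 0.094
```

```bash
python3 - <<'E'
from h import *
o,M,p=st()
togo((.006,.003,.01),0,o,M)
im,d=ctrl.camera("side"); c=im[130:230,230:345,::-1]; cv2.imwrite("pics/side3.png",cv2.resize(c,None,fx=6,fy=6,interpolation=2))
E
```

```text
t 3.0 tcp [ 0.5283 -0.1345  0.1395] box [  6.6 -15.7   9.5] w 0.094 F [ 0.6  -1.01  0.15] q [-0.32  0.35  1.61  0.    1.18  1.39]
tool x,y in box: [ 0.  0. -1.] [ 0.002 -1.    -0.   ]
shift [0.0021 0.0186 0.0005] turn deg [-0.01  0.   -0.09]
```

View pics/side3.png

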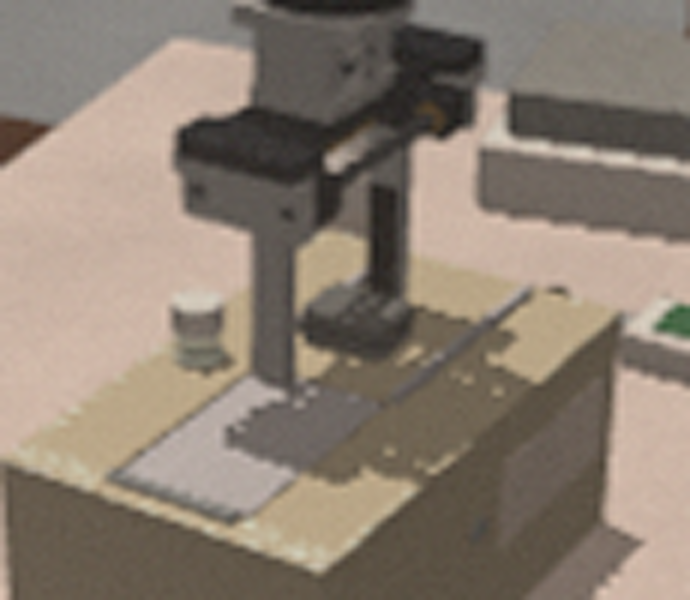

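The rear finger touches the back of the case. The case front is at crop (350,345), short of the flap edge. I'll push about 18 mm more, then back off and lift.

Emit:
jog_arm --rows '[0.0006,0.005,0,0,0,0,0,0.0005,0.005,0,0,0,0,0,0.0005,0.005,0,0,0,0,0,0.0005,0.003,0,0,0,0,0,0,0,0,0,0,0,0,-0.001,-0.006,0,0,0,0,0,0,0,0.03,0,0,0,0,0,0,0.03,0,0,0,0]'

```text
time_s: 3.72
ee_pos: [0.5284, -0.1239, 0.199]
eef_rot: [-0.143, 1.567, 2.859]
force: [-0.1, 0.3, -0.2]
grip_width: 0.0941
```

Emit:
jog_arm --rows '[0,0,0,0,0,0,0]'

```text
time_s: 3.8
ee_pos: [0.5309, -0.1246, 0.2049]
eef_rot: [2.978, 1.563, -0.303]
force: [-0.2, 0.2, 1.1]
grip_width: 0.0937
```

```bash
python3 - <<'E'
from h import *
o,M,p=st()
togo((.006,.0,.07),.384,o,M)
for n in ("side",):
  im,d=ctrl.camera(n); c=im[130:230,230:345,::-1]; cv2.imwrite("pics/side4.png",cv2.resize(c,None,fx=6,fy=6,interpolation=2))
E
```

```text
t 3.8 tcp [ 0.5309 -0.1246  0.2049] box [ 7.8 -5.5 74.9] w 0.0937 F [-0.19  0.18  1.09] q [-0.3   0.29  1.54 -0.    1.31  1.41]
tool x,y in box: [ 0.008 -0.001 -1.   ] [ 0.001 -1.     0.001]
shift [-0.001   0.0057 -0.0049] turn deg [-21.66   3.48  -0.11]
```

View pics/side4.png

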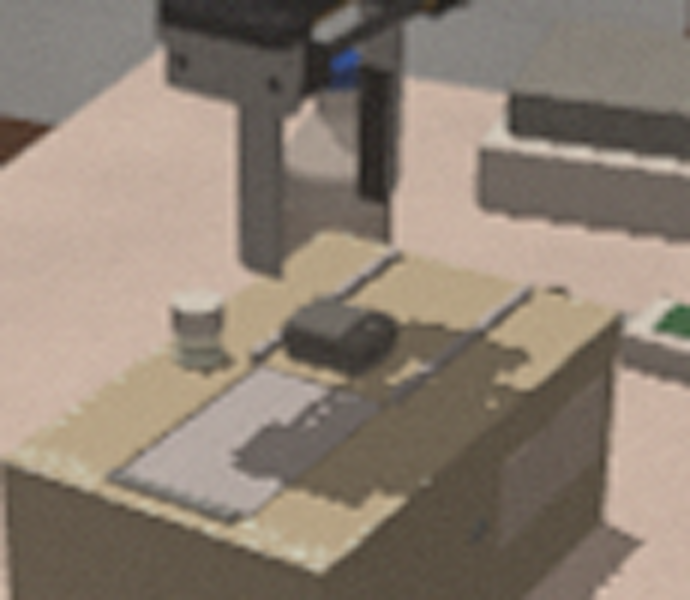

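```bash
python3 - <<'E'
from h import *
c=np.array([(285,325),(325,300),(397,323),(350,345)],float)/6+[230,130]-.5
k=onz('side',c,.150); print(((k-S)@B*1e3).round(1)); print(((k-S)@B*1e3).mean(0))
c=np.array([(290,352),(345,374)],float)/6+[230,130]-.5
k=onz('side',c,.132); print('front bottom',((k-S)@B*1e3).round(1))
E
```

```text
[[ 31.3  -9.7  20. ]
 [ 28.7 -43.6  20. ]
 [-15.  -41.6  20. ]
 [ -7.1  -9.1  20. ]]
[  9.48971656 -26.00980849  20.        ]
front bottom [[ 31.8 -15.2   2. ]
 [ -3.7 -10.5   2. ]]
```

Emit:
jog_arm --rows '[0,-0.002,0,-4.4,0.6,0,0,0,-0.002,0,-4.4,0.6,0,0,0,-0.002,0,-4.4,0.6,0,0,0,0,0,-4.4,0.6,0,0,0,0,0,-4.2,0.6,0,0,0,0,0,0,0,0,0,0,0,0,0,0,0,0]'

```text
time_s: 4.43
ee_pos: [0.529, -0.1289, 0.1984]
eef_rot: [1.568, 1.189, -1.711]
force: [0.4, -0.1, -0.3]
grip_width: 0.0941
```

```bash
python3 - <<'E'
from h import *
o,M,p=st()
togo((.008,-.012,.05),.384,o,M)
im,d=ctrl.camera("side"); c=im[130:230,230:345,::-1]; cv2.imwrite("pics/side5.png",cv2.resize(c,None,fx=6,fy=6,interpolation=2))
E
```

```text
t 4.43 tcp [ 0.529  -0.1289  0.1984] box [  6.5 -10.1  68.4] w 0.0941 F [ 0.39 -0.08 -0.31] q [-0.12  0.31  1.57 -0.4   1.29  1.7 ]
tool x,y in box: [-0.    -0.373 -0.928] [ 0.003 -0.928  0.373]
shift [ 0.0012 -0.0021 -0.0184] turn deg [-0.13 -0.05 -0.15]
```

View pics/side5.png

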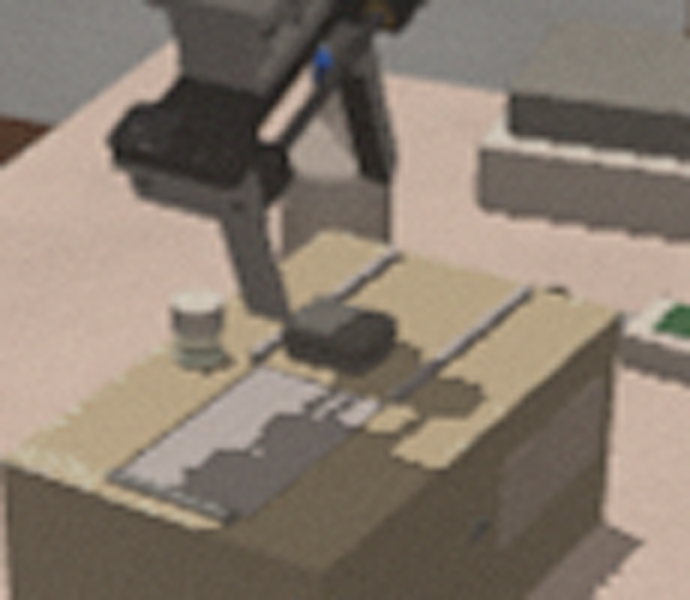

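The tilt is right: the +y finger is low, over the flap, and the rear finger stays high behind the case. Now I'll descend.

Emit:
jog_arm --rows '[0.001,-0.002,-0.018,0,0,0,0,0,0,-0.018,0,0,0,0,0,0,-0.015,0,0,0,0,0,0,0,0,0,0,0,0,0,0,0,0,0,0]'

```text
time_s: 4.9
ee_pos: [0.5299, -0.1321, 0.1485]
eef_rot: [1.57, 1.188, -1.711]
force: [-0.2, -0.5, 0.7]
grip_width: 0.0937
```

```bash
python3 - <<'E'
from h import *
o,M,p=st()
togo((.008,-.012,-.012),.384,o,M)
im,d=ctrl.camera("side"); c=im[130:230,230:345,::-1]; cv2.imwrite("pics/side6.png",cv2.resize(c,None,fx=6,fy=6,interpolation=2))
E
```

```text
t 4.9 tcp [ 0.5299 -0.1321  0.1485] box [  7.8 -13.1  18.5] w 0.0937 F [-0.19 -0.54  0.69] q [-0.13  0.36  1.62 -0.41  1.19  1.75]
tool x,y in box: [-0.    -0.374 -0.928] [ 0.    -0.928  0.374]
shift [ 0.0003  0.0011 -0.0305] turn deg [-0.07 -0.    0.  ]
```

View pics/side6.png

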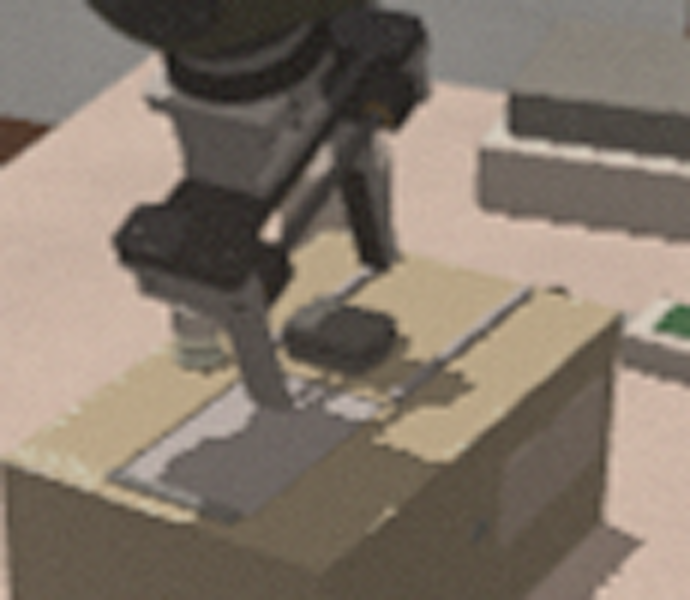

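Emit:
jog_arm --rows '[0,0.001,-0.008,0,0,0,0,0,0,-0.008,0,0,0,0,0,0,-0.008,0,0,0,0,0,0,-0.006,0,0,0,0,0,0,0,0,0,0,0,0,0,0,0,0,0,0]'

```text
time_s: 5.45
ee_pos: [0.53, -0.1305, 0.1181]
eef_rot: [1.57, 1.186, -1.71]
force: [-1.1, -0.4, 0.6]
grip_width: 0.0939
```

```bash
python3 - <<'E'
from h import *
o,M,p=st()
togo((.008,.022,-.012),.384,o,M)
im,d=ctrl.camera("side"); c=im[130:230,230:345,::-1]; cv2.imwrite("pics/side7.png",cv2.resize(c,None,fx=6,fy=6,interpolation=2))
E
```

```text
t 5.45 tcp [ 0.53   -0.1305  0.1181] box [  7.7 -11.5 -11.9] w 0.0939 F [-1.14 -0.36  0.59] q [-0.12  0.4   1.65 -0.43  1.14  1.78]
tool x,y in box: [ 0.    -0.375 -0.927] [ 0.001 -0.927  0.375]
shift [ 0.005   0.0331 -0.0001] turn deg [ 0.02 -0.02 -0.07]
```

View pics/side7.png

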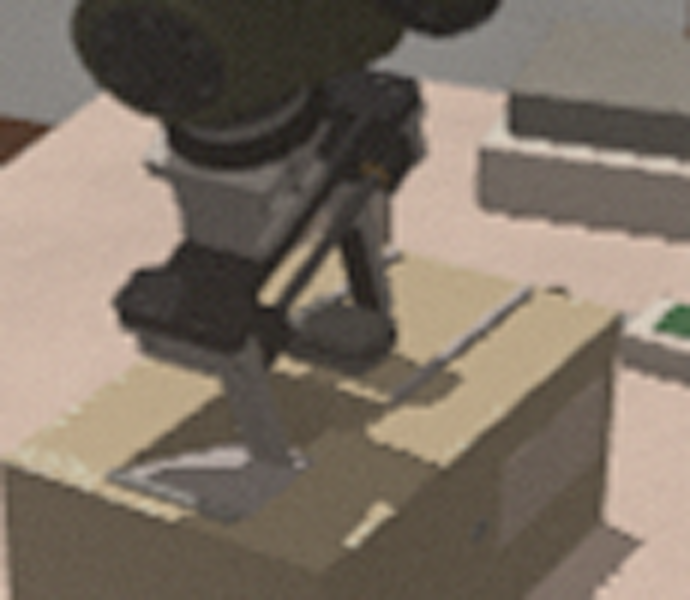

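The flap is held open with its free edge visibly down, and the case is still on the ledge, so I'll push forward.

Emit:
jog_arm --rows '[0.0006,0.004,0,0,0,0,0,0.0006,0.004,0,0,0,0,0,0.0006,0.004,0,0,0,0,0,0.0006,0.004,0,0,0,0,0,0.0006,0.004,0,0,0,0,0,0.0006,0.004,0,0,0,0,0,0.0006,0.004,0,0,0,0,0,0,0,0,0,0,0,0]'

```text
time_s: 6.17
ee_pos: [0.5347, -0.1016, 0.1185]
eef_rot: [1.574, 1.187, -1.706]
force: [-0.2, 1.0, 2.6]
grip_width: 0.0939
```

```bash
python3 - <<'E'
from h import *
o,M,p=st()
togo((.008,.032,-.012),.384,o,M)
im,d=ctrl.camera("side"); c=im[130:230,230:345,::-1]; cv2.imwrite("pics/side8.png",cv2.resize(c,None,fx=6,fy=6,interpolation=2))
E
```

```text
t 6.17 tcp [ 0.5347 -0.1016  0.1185] box [  8.3  17.7 -11.5] w 0.0939 F [-0.16  0.98  2.58] q [-0.07  0.41  1.64 -0.42  1.16  1.82]
tool x,y in box: [ 0.002 -0.374 -0.927] [ 0.001 -0.927  0.374]
shift [ 0.0017  0.0142 -0.0005] turn deg [-0.    0.07 -0.1 ]
```

View pics/side8.png

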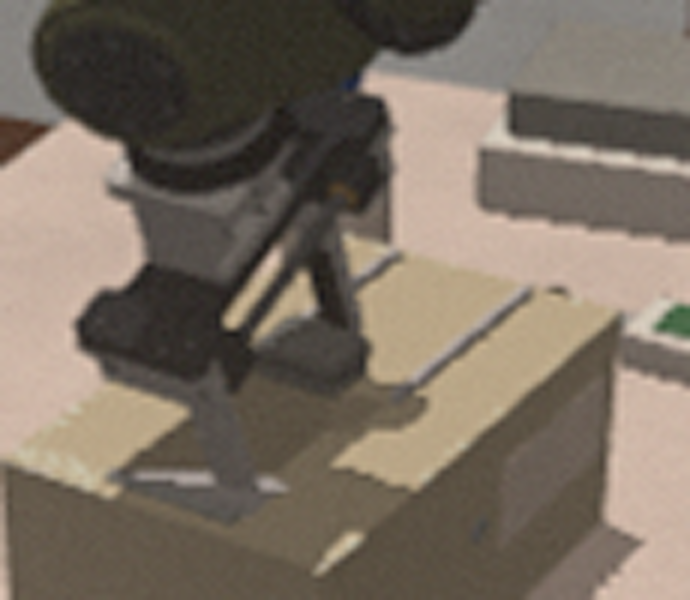

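Emit:
jog_arm --rows '[0.0006,0.004,0,0,0,0,0,0.0006,0.004,0,0,0,0,0,0.0006,0.004,0,0,0,0,0,0.0004,0.003,0,0,0,0,0,0,0,0,0,0,0,0,0,0,0,0,0,0,0]'

```text
time_s: 6.72
ee_pos: [0.5368, -0.087, 0.1185]
eef_rot: [1.574, 1.187, -1.707]
force: [-0.9, -0.7, 4.2]
grip_width: 0.094
```

```bash
python3 - <<'E'
from h import *
o,M,p=st()
im,d=ctrl.camera("side"); c=im[130:230,230:345,::-1]; cv2.imwrite("pics/side9.png",cv2.resize(c,None,fx=6,fy=6,interpolation=2))
E
```

```text
t 6.72 tcp [ 0.5368 -0.087   0.1185] box [  8.3  32.5 -11.5] w 0.094 F [-0.88 -0.66  4.19] q [-0.04  0.41  1.63 -0.42  1.17  1.85]
tool x,y in box: [ 0.002 -0.374 -0.927] [ 0.001 -0.927  0.374]
```

View pics/side9.png

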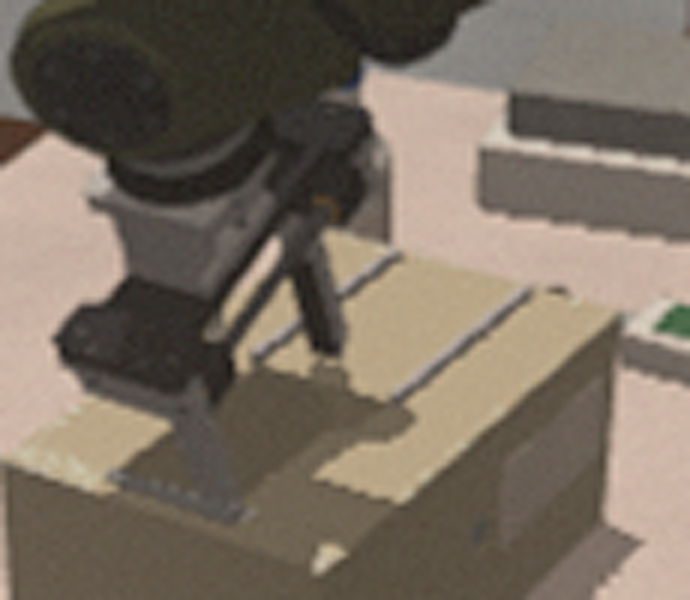

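The case is off the ledge and gone from view. I'll hold the flap open a moment and look into the opening before releasing.

Emit:
jog_arm --rows '[0,0,0,0,0,0,0,0,0,0,0,0,0,0,0,0,0,0,0,0,0,0,0,0,0,0,0,0]'

```text
time_s: 7.1
ee_pos: [0.5368, -0.0874, 0.1185]
eef_rot: [1.574, 1.187, -1.707]
force: [-1.1, -0.1, 3.7]
grip_width: 0.0941
```

```bash
python3 - <<'E'
from h import *
im,d=ctrl.camera("side"); c=im[180:222,245:300,::-1]; c=np.clip(c.astype(float)*2,0,255).astype(np.uint8);a=cv2.resize(c,None,fx=9,fy=9,interpolation=2)
cv2.imwrite("pics/side10.png",a)
uv=[(u,v) for v in range(190,214,4) for u in range(262,286,4)]
o,r=ray('side',uv); z=np.array([d[v,u] for u,v in uv]); P=(o+r*z[:,None]-S)@B*1e3
print(np.c_[uv,P.round(0)].astype(int))
E
```

```text
[[ 262  190  -22  147   86]
 [ 266  190  -22  128   78]
 [ 270  190   48    3   -1]
 [ 274  190   37   -2    0]
 [ 278  190   29  -11   -2]
 [ 282  190   19  -18   -2]
 [ 262  194  -26  152   78]
 [ 266  194  -25  132   68]
 [ 270  194   87  -54  -53]
 [ 274  194   87  -79  -65]
 [ 278  194   87 -104  -77]
 [ 282  194    5    4   -1]
 [ 262  198  -23  148   63]
 [ 266  198   90  -35  -60]
 [ 270  198   89  -57  -70]
 [ 274  198   89  -82  -83]
 [ 278  198   88 -105  -93]
 [ 282  198   90 -133 -107]
 [ 262  202    5  109   23]
 [ 266  202   88  -32  -73]
 [ 270  202   89  -57  -85]
 [ 274  202   85  -75  -93]
 [ 278  202   87 -104 -108]
 [ 282  202   88 -132 -122]
 [ 262  206   10  102    5]
 [ 266  206    1   95    4]
 [ 270  206   88  -57 -100]
 [ 274  206   88  -80 -112]
 [ 278  206   89 -107 -126]
 [ 282  206   76 -112 -124]
 [ 262  210   14   97  -12]
 [ 266  210    0   97   -7]
 [ 270  210   88  -56 -115]
 [ 274  210   85  -76 -125]
 [ 278  210  -35   90    0]
 [ 282  210  -42   79   -3]]
```

View pics/side10.png

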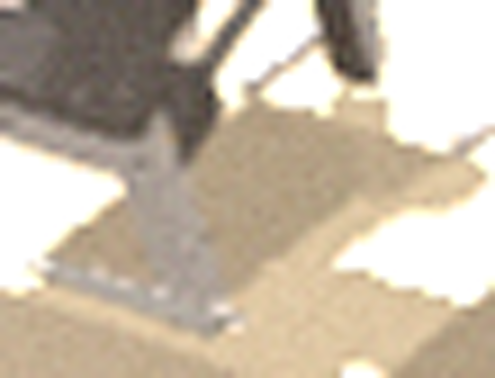

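The depth through the opening reaches the box's far wall and floor, so nothing is jammed there. Now I'll lift and let the flap shut.

Emit:
jog_arm --rows '[0,-0.002,0.008,0,0,0,0,0,-0.002,0.01,0,0,0,0,0,0,0.012,0,0,0,0,0,0,0.015,0,0,0,0,0,0,0.02,0,0,0,0,0,0,0.02,0,0,0,0,0,0,0.02,0,0,0,0,0,0,0.01,0,0,0,0]'

```text
time_s: 7.82
ee_pos: [0.5372, -0.0913, 0.2369]
eef_rot: [1.583, 1.187, -1.698]
force: [0.1, -0.4, 0.5]
grip_width: 0.0938
```

Emit:
jog_arm --rows '[-0.03,-0.01,0.01,0,0,0,0,-0.035,-0.01,0.01,0,0,0,0,-0.035,-0.01,0.01,0,0,0,0,-0.035,-0.01,0.01,0,0,0,0,-0.02,0,0,0,0,0,0,0,0,0,0,0,0,0,0,0,0,0,0,0,0]'

```text
time_s: 8.4
ee_pos: [0.3814, -0.1314, 0.2742]
eef_rot: [1.578, 1.187, -1.703]
force: [0.3, -0.4, 0.0]
grip_width: 0.094
```

```bash
python3 - <<'E'
from h import *
o,M,p=st()
for n in ("side","top"):
    im,d=ctrl.camera(n); cv2.imwrite(f"pics/{n}11.png",im[:,:,::-1])
    uv=proj(n,[S+B@np.array([-.01,y,0]) for y in (.01,.04,.07,.1)]).round().astype(int)
    o_,r=ray(n,uv); z=np.array([d[v,u] for u,v in uv]); print(n,((o_+r*z[:,None]-S)@B*1e3).round(1))
E
```

```text
t 8.4 tcp [ 0.3814 -0.1314  0.2742] box [-139.4  -33.2  144.2] w 0.094 F [ 0.35 -0.42  0.01] q [-0.17 -0.09  1.84 -0.39  1.39  1.61]
tool x,y in box: [ 0.003 -0.374 -0.927] [-0.    -0.927  0.374]
side [[-10.2  11.5   0.2]
 [ -9.7  38.5  -0.4]
 [-10.3  71.6  -0.4]
 [ -7.7  98.5  -0.8]]
top [[-12.4   9.2   6.5]
 [ -8.8  40.2   0.2]
 [ -9.1  69.2   0.6]
 [ -9.4 100.5   0.8]]
```

View pics/side11.png

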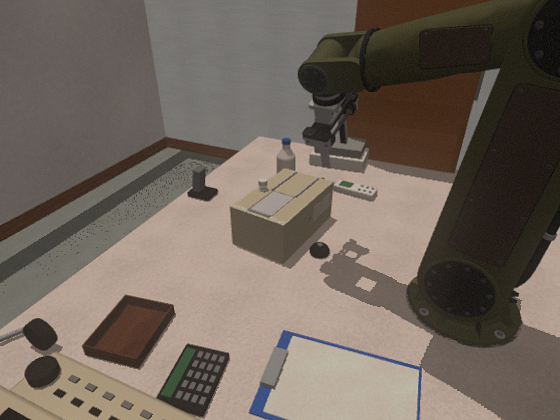

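View pics/top11.png

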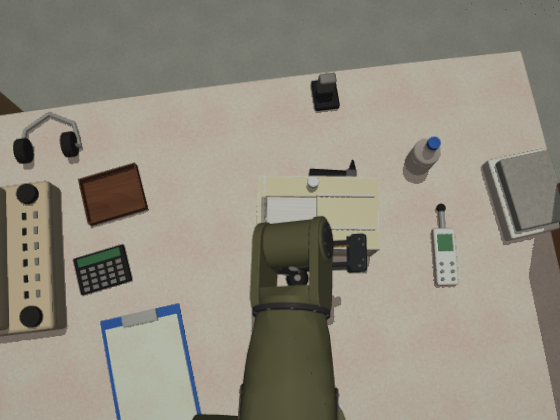

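The flap is shut: side depths along it lie within 1 mm of the top plane. The ledge is empty, and the jar at (313,183) and the other things I can see stand where they were. Handing in.

```bash
python3 -c "
from station import ctrl
print(ctrl.hand_in())"
```

```text
the job is handed in; nothing more can be done
None
```

The hearing-aid case went through the opening into the box, the flap closed again, and I handed the job in at about 8.5 s; no verdict was reported.

I first pushed the case along the ledge with the rear finger until it was just short of the opening. Then I tilted the gripper about 22° so the front finger held the flap open while the rear finger pushed the case off the edge. The case was only pushed, and the force readings I took stayed at or below about 4 N.

**Last checks:**
- **Case:** the ledge is empty. Before I released the flap, depth through the opening showed nothing caught in it. I did not see the case at rest inside, because the shut flap hides it.
- **Flap:** side-camera depth at four points along it came within 1 mm of the box top. The top camera agreed at three of them. At the fourth, near the ledge edge, it read 6.5 mm high. I put that down to depth noise or the arm being in the way, and did not re-check it.
- **Other things:** by eye, the jar, otoscope, meter, spray bottle, tray, calculator and response button are where they were. The response button is partly hidden by the arm in the top view but clear in the side view.
- **Arm:** it is clear of everything, with about zero force on the tool.

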